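Shut the clamp on a sealed power unit, find its heavy side by hand and hold it down

ROBOT

A 6-joint arm with a two-finger parallel gripper is mounted at the origin on the work surface. World frame = base frame: x ahead of the robot, y to its left, z up, the work surface at z = 0. Lengths are in m, angles in degrees, forces in N, time in s.
With the tool pointing down it reaches from about 0.4 to 0.825 m from the base axis. Payload 7 kg.
Tool frame: the origin (TCP) lies at the centre of the arm's flange, where the gripper is bolted on; the fingertips stand 178 mm ahead of it and the grasp point (between the pads) lies ahead of it (ctrl.grip_depth is the z of the grasp point in the tool frame, in m); z points along the fingers, x is the direction in which the jaws open and shut, and the axes are right-handed (so a half turn about z gives the same grasp; the last joint's range is limited). The gripper opens to 88 mm and grips with 3 to 60 N. Pads are 19 mm wide; open, the fingers measure 130 mm over their backs; the gripper's body (78 mm by 193 mm) begins 47 mm behind the grasp point.
Start: joints at [-59.868, 20.546, 0.682, 0, -70.136, -16.507], TCP at [0.159, -0.656, 0.405] pointing down, gripper open.
Joint ranges: [-176.03, 176.03], [-82.01, 121.73], [-58.28, 71.71], [-173.87, 95.51], [-174.79, -0.11], [-173.66, 173.66]. Speed limits (degrees/s): [136.94, 136.94, 172.46, 180, 180, 180].

INTERFACE

Orientations are given as [roll, pitch, yaw] about the fixed x, y, z axes, in that order (R = Rz(yaw) Ry(pitch) Rx(roll)).
In Python, from plant import ctrl gives the robot as it stands.
- The arm moves only by the tool carry_out, never from a script. Its arguments are lists of equal length, an entry for each row: "linear": the shift along the tool's x, y, z in cm, a list of three; "twist": the turn about the tool's z in degrees. In form: {"linear": [[tx, ty, tz], ...], "twist": [twist, ...]}. A call has 1 to 12 rows; each row is the pose to reach, as a shift and turn from the pose measured when the call began, along the tool's axes at that moment; what a row does not reach only later rows make up. A row lasts 1/12 s, in which the tool goes at most 41.7 mm and 7.16 degrees, less where a joint would pass 70% of its speed; a pose out of reach is approached as far as the arm can. A call with a gripper value outside its range is refused whole. "fingers" is the gripper's target within -1 to 1 (fully open at 1, half-way at 0, shut at -1), set as the call begins (left out, the last holds). The fingers move at their own pace and stop on an object; the grip force is fixed at half the most. Time passes only in rows, so rows that repeat a pose let the fingers close. It gives the time, the measured TCP pose, the force and the opening at its end, in the units of the state.
- ctrl.get_obs(): the state, without advancing time (a new reading comes with each control period).
- ctrl.snapshot(name): name is "scene" or "top" or "wrist"; returns the picture (420x560x3 uint8, blue, green, red); there is no depth.
- ctrl.camera_params(name): a dict with "fovy" (degrees; the focal length in pixels is half the picture's height over the tangent of half this angle, whatever the lens; pixels are square), "cx", "cy" (the principal point, pixels), "dist" ([k1, k2, p1, p2, k3] as OpenCV has them; the pictures are not rectified), "eye" and "rotation" of the camera in the world; the wrist camera has in their place "T_tool_cam" (4x4, takes a point from camera to tool coordinates, whose origin is the TCP and whose axes are the tool frame's). Camera axes: x right, y down, z forward; pixel columns grow to the right and rows downward; lengths in m; the calibration is good to about 2 mm. A picture is of the moment at which its call begins: read the wrist's pose just before it. camera_params takes no time and is no camera call.
- ctrl.close_job(): hands the job in, once; it reports no verdict.
The state is a dict: "clock": time; "joint_pos": joint angles; "qvel": joint speeds; "tau": joint torques, N m; "tool_pos": TCP position; "orientation": TCP orientation; "force": force on the tool from outside, world axes, zero at the start; "moment": the same for the moment, N m; "opening": finger opening in m.
Only numpy, scipy, OpenCV 4.12 (cv2) and the standard library are available. Lean on these libraries where they do the work, as an engineer would, in place of code of your own. Each camera call takes 0.05 s, during which the arm holds its last target.

TASK

The sealed power unit lies loaded in the turnover fixture with its toggle clamp still open: press the red clamp handle fully down. Then turn the fixture by its four-armed handwheel, find by feel which side of the unit is the heavy one, and bring that side straight down. Finish gripping the handwheel and keep holding it still like that, so that I can set the index there, and leave the other things on the bench alone.

Things in the scene. Friction and masses are not known exactly. Their poses are not given: they have to be found in the camera images.
- fixture: fixed turnover fixture: dark base 170 x 340 x 12 mm, two grey pedestals, a cradle on a level shaft between them. Origin: centre of the base underside; z up, y along the shaft, 135 mm above the origin. Fast in the cradle lies a plain black unit 96 x 120 x 90 mm; a wound core of 1.58 to 2.02 kg is sealed in it, 21 mm off the shaft on an unknown side, the same all through a run
- wheel_hub (a point): four-armed handwheel on the -y end of the shaft, 195 mm from the fixture's middle; turns with the cradle. Origin: hub centre, on the shaft line, in the plane of the arms; y along the shaft; +x, +z, -x and -z axes along the arms. Each arm is a steel rod 10 mm thick with a black ball 30 mm in diameter, ball centre 95 mm from the origin. Hub 40 mm in diameter
- cradle (a joint): turn of cradle, unit and handwheel about the fixture's +y (right-handed: the top moves to +x), rad, no stops. 0: clamp on top, handwheel +z arm up; starts within 0.2. A drag brake (0.52 N m dry friction both ways) keeps it wherever it is left, even heavy side up. Balanced but for the core, whose weight adds or takes up to 0.33 to 0.42 N m, nothing when it is straight down or up
- toggle (a joint): angle of the red clamp handle, rad: 0 fully down (lying along the shaft, clamp shut), up to 1.35 raised (open). The handle is stiff (0.22 N m), stays where it is put, and turns the hold-down arm with it
- handle_end (a point): point on the axis of the red clamp handle (16 mm thick round grip), 52 mm from its hinge and 8 mm short of its round end's centre. The hinge crosses the shaft direction; it lies in the cradle 56 mm from the fixture's middle towards the handwheel and 66 mm above the shaft when the cradle is level. Shut, the handle points from the hinge to the handwheel; it swings up and towards the unit as it opens
- screwdriver_grip (a point): screwdriver lying on the bench, not to be disturbed; its handle
- board: blue circuit board 60 x 48 mm, 12 mm high, lying on the bench, not to be disturbed; origin under its middle
- mouse: black computer mouse 100 x 58 x 32 mm, not to be disturbed; origin under its middle
- screw_tray: blue open tray 90 x 120 x 25 mm, not to be disturbed; origin under its middle

How it is judged (in metres and radians):
On the way:
1. the clamp handle is pressed fully down (value of joint toggle below 0.08 rad), for 0.2 s.
At the end, for the whole second after the job is handed in: The clamp handle is down (within 0.1 rad), the fingers grip the handwheel (more than 2 N), which stands still (below 0.1 rad/s), and the heavy side of the unit points straight down within about 17 degrees (core_c0 is the hidden core) (x of core_c0 in the frame of fixture between -0.0062 and 0.0062 m and z of core_c0 in the frame of fixture below 0.12 m and value of joint toggle below 0.1 rad and contact force between the fingers and cradle above 2 N and y of the grasp point in the frame of wheel_hub between -0.045 and 0.045 m and velocity of joint cradle between -0.1 and 0.1 rad/s); the arm keeps its last pose, push and grip.
It fails at once if the cradle is turned over (more than 0.6 rad from level) with the clamp open (value of joint toggle above 0.2 rad and (value of joint cradle above 0.6 rad or value of joint cradle below -0.6 rad)).
It fails at once if the screwdriver is moved by more than 30 mm (distance of screwdriver_grip from where it was at the start of the episode above 0.03 m).
It fails at once if the circuit board is moved by more than 30 mm (distance of board from where it was at the start of the episode above 0.03 m).
It fails at once if the mouse is moved by more than 30 mm (distance of mouse from where it was at the start of the episode above 0.03 m).
It fails at once if the tray is moved by more than 30 mm (distance of screw_tray from where it was at the start of the episode above 0.03 m).
It also fails if it takes over 72 s, if anything falls off the work surface, if the arm or the gripper's body presses on something with over 40 N, if the wrist force passes 120 N, or if a joint passes its speed limit or range.

## Working session

There is one attempt and no reset: what is moved stays moved. The work goes in short steps, Python scripts to look and compute and a tool call to move; the robot and the scene stay as the last step left them, time stands still between calls to the robot, and variables do not carry over. Pictures are saved under pics/ and viewed, and the job is handed in when it is done.

Besides the shell and the picture viewer there is one more tool, called after "Call:" as name(argument=value, ...) on one line, values as JSON. carry_out: Moves the arm, as the interface text tells. Its arguments: {"type":"object","properties":{"linear":{"type":"array","items":{"type":"array","items":{"type":"number"}}},"twist":{"type":"array","items":{"type":"number"}},"fingers":{"type":"number"}},"required":["linear","twist"]}

```bash
ls; mkdir -p pics
python3 - <<'E'
from plant import ctrl
import cv2
print(ctrl.get_obs()); print(ctrl.grip_depth)
for n in ("scene","top","wrist"):
    p=ctrl.camera_params(n); print(n,p)
    cv2.imwrite(f"pics/{n}0.png",ctrl.snapshot(n))
E
```

```text
pics
{'clock': 0.0, 'joint_pos': array([-5.98683958e+01,  2.05917757e+01,  6.32514711e-01, -1.89448725e-02,
       -7.01348789e+01, -1.65085235e+01]), 'qvel': array([ 0.00533926,  0.03281324, -0.04764957, -0.08178583, -0.01369   ,
        0.07734661]), 'tau': array([ 7.48235880e-05, -5.82715237e+01,  2.93063557e+01,  6.99765980e+00,
        6.99490993e-03, -1.30438784e-04]), 'tool_pos': array([ 0.1589525 , -0.65581624,  0.40371272]), 'orientation': array([-1.79990322e+02, -9.53201883e-02,  1.03616620e+02]), 'force': array([-0.44823149,  0.30982167,  0.525315  ]), 'moment': array([0.01265649, 0.0279327 , 0.00758036]), 'opening': 0.08764767966006196}
0.1593
scene {'fovy': 50.731445771861246, 'cx': 283.8283493699569, 'cy': 205.27650414197777, 'dist': array([-0.07611816,  0.        ,  0.        ,  0.        ,  0.        ]), 'eye': array([ 1.32654826, -0.48979881,  1.08361606]), 'rotation': array([-135.26490565,   -1.21647508,   58.58089714])}
top {'fovy': 44.844711962769246, 'cx': 275.9472864579286, 'cy': 206.6393110833087, 'dist': array([-0.06363439,  0.        ,  0.        ,  0.        ,  0.        ]), 'eye': array([0.38499131, 0.00444034, 1.58432002]), 'rotation': array([-174.50198649,    0.4979821 ,  -91.19329429])}
wrist {'fovy': 65.10340452211197, 'cx': 280.94856419583965, 'cy': 213.8272515912407, 'dist': array([-0.05961296,  0.        ,  0.        ,  0.        ,  0.        ]), 'T_tool_cam': array([[ 9.99999410e-01,  8.87403690e-04, -6.26242775e-04,
        -8.51929499e-04],
       [-6.98594197e-04,  9.67007866e-01,  2.54745556e-01,
        -6.86790476e-02],
       [ 8.31643836e-04, -2.54744968e-01,  9.67007916e-01,
         1.96108102e-02],
       [ 0.00000000e+00,  0.00000000e+00,  0.00000000e+00,
         1.00000000e+00]])}
```

View pics/scene0.png

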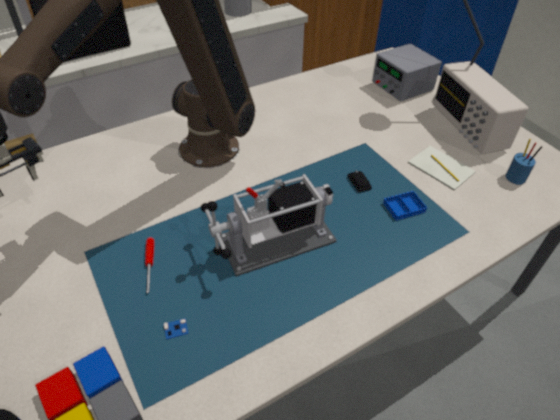

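View pics/top0.png

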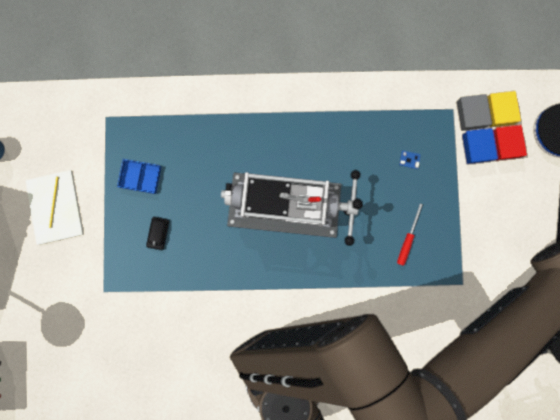

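View pics/wrist0.png

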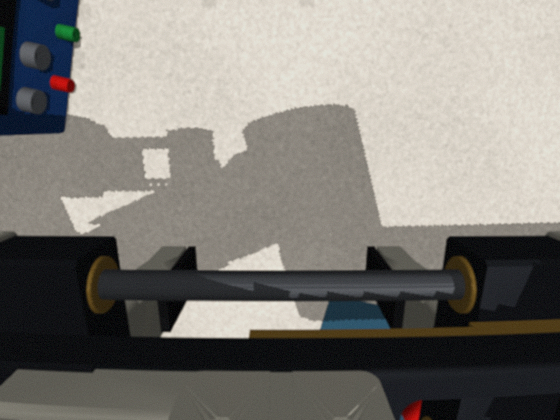

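```bash
cat > h.py <<'E'
import numpy as np, cv2
from scipy.spatial.transform import Rotation as Ro
from plant import ctrl
def Rm(rpy): return Ro.from_euler('xyz',rpy,degrees=True).as_matrix()
def cam(n,obs=None):
    p=ctrl.camera_params(n); f=210/np.tan(np.radians(p['fovy']/2))
    K=np.array([[f,0,p['cx']],[0,f,p['cy']],[0,0,1]])
    if 'eye' in p: R=Rm(p['rotation']); e=np.array(p['eye'])
    else:
        T=np.array(p['T_tool_cam']); Rt=Rm(obs['orientation'])
        R=Rt@T[:3,:3]; e=Rt@T[:3,3]+obs['tool_pos']
    return K,np.array(p['dist']),R,e
def ray(c,uv):
    K,d,R,e=c
    q=cv2.undistortPoints(np.array([[uv]],float),K,d)[0,0]
    v=R@np.array([q[0],q[1],1]); return e,v/np.linalg.norm(v)
def plane(c,uv,z):
    e,v=ray(c,uv); return e+v*(z-e[2])/v[2]
def proj(c,P):
    K,d,R,e=c
    P=np.atleast_2d(P); 
    return cv2.projectPoints((P-e)@R,np.zeros(3),np.zeros(3),K,d)[0][:,0]
def tri(rs):
    A=np.zeros((3,3));b=np.zeros(3)
    for e,v in rs:
        M=np.eye(3)-np.outer(v,v);A+=M;b+=M@e
    X=np.linalg.solve(A,b); return X,[np.linalg.norm((np.eye(3)-np.outer(v,v))@(X-e)) for e,v in rs]
E
python3 - <<'E'
import cv2
a=cv2.imread('pics/top0.png')[150:260,210:380]; b=cv2.imread('pics/scene0.png')[160:290,180:360]
cv2.imwrite('pics/t0z.png',cv2.resize(a,None,fx=4.7,fy=4.7,interpolation=cv2.INTER_CUBIC))
cv2.imwrite('pics/s0z.png',cv2.resize(b,None,fx=4.4,fy=4.4,interpolation=cv2.INTER_CUBIC))
E
```

```text
(no output)
```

View pics/t0z.png

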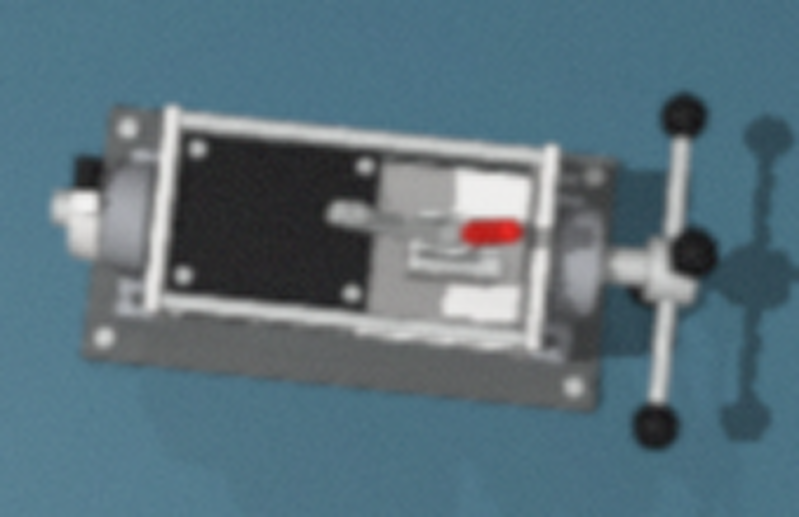

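View pics/s0z.png

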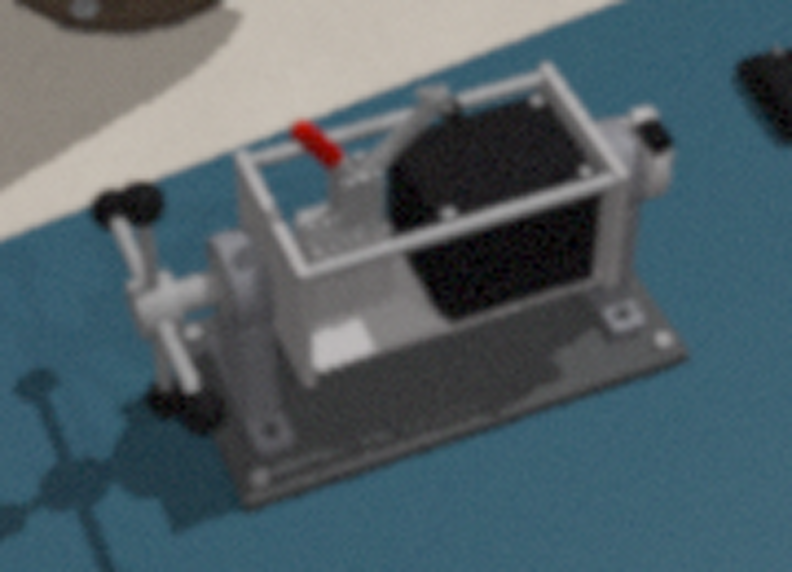

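Run:
```python
from h import *
c=cam('top')
o=np.array([210,150])
C=np.array([plane(c,np.array(p)/4.7+o,.012) for p in [(112,105),(82,358),(600,410),(620,155)]])
print(C.round(4)); print(np.linalg.norm(C-np.roll(C,-1,0),axis=1)); 
B=np.array([plane(c,np.array(p)/4.7+o,.014) for p in [(129,128),(103,337),(573,387),(595,176)]])
print('bolts',B.mean(0),C.mean(0))
d=(B[2]+B[3]-B[0]-B[1]); print('yaw of -y dir',np.degrees(np.arctan2(d[1],d[0]))+90, np.linalg.norm(B-np.roll(B,-1,0),axis=1))
d=(C[2]+C[3]-C[0]-C[1]); yaw=np.arctan2(d[1],d[0])+np.pi/2; print(np.degrees(yaw))
a=plane(c,np.array((684,116))/4.7+o,.135);b=plane(c,np.array((655,427))/4.7+o,.135);t=plane(c,np.array((694,252))/4.7+o,.23)
print('balls',a,b,np.linalg.norm(a-b),(a+b)/2,t)
w=B.mean(0)+.195*np.array([np.sin(yaw),-np.cos(yaw),0]); print('hub pred',w)
# red ball blob centroids
s=cam('scene')
for n in('top','scene'):
    im=cv2.imread(f'pics/{n}0.png'); hsv=cv2.cvtColor(im,cv2.COLOR_BGR2HSV)
    m=((hsv[...,0]<8)|(hsv[...,0]>172))&(hsv[...,1]>150)&(hsv[...,2]>90)
    k,l,st,ce=cv2.connectedComponentsWithStats(m.astype(np.uint8))
    for i in range(1,k):
        if st[i,4]>12: print(n,st[i],ce[i])
```

```text
[[ 0.6472  0.1445  0.012 ]
 [ 0.4791  0.1664  0.012 ]
 [ 0.4376 -0.1735  0.012 ]
 [ 0.6062 -0.1922  0.012 ]]
[0.1695632  0.34241478 0.16964847 0.33917838]
bolts [ 0.54225389 -0.01141105  0.014     ] [ 0.54254418 -0.01372282  0.012     ]
yaw of -y dir -7.249590774034232 [0.13995461 0.31070857 0.14053783 0.31055788]
-6.948656409965678
balls [ 0.61220362 -0.21693256  0.135     ] [ 0.42249487 -0.19255849  0.135     ] 0.19126814773960216 [ 0.51734925 -0.20474552  0.135     ] [ 0.51895796 -0.20526773  0.23      ]
hub pred [ 0.51866282 -0.20497877  0.014     ]
top [494 125  33  34 888] [509.85923423 141.69707207]
top [309 197  12   5  50] [314.18 198.94]
top [398 234  16  31 243] [405.26748971 248.99588477]
scene [247 188  10  10  49] [251.75510204 192.20408163]
scene [145 238   9  27 206] [149.23300971 251.04854369]
scene [  36  367   51   53 1538] [ 59.20286086 393.0656697 ]
```

Run:
```python
from h import *
yaw=np.radians(-7.1); c0=np.array([.5424,-.0125,0])
Rf=np.array([[np.cos(yaw),-np.sin(yaw),0],[np.sin(yaw),np.cos(yaw),0],[0,0,1]])
ct,cs=cam('top'),cam('scene')
def P(a,b):
    X,e=tri([ray(ct,a),ray(cs,b)]); print(X.round(4),'fix',((X-c0)@Rf).round(4),np.round(e,4)); return X
o=np.array([210,150]);q=np.array([180,160])
P((314.18,198.94),(251.76,192.2))
# tip ends: top view right end of red, scene upper-left end
P(np.array((515,231))/4.7+o,np.array((302,130))/4.4+q)
P(np.array((470,233))/4.7+o,np.array((334,158))/4.4+q)
P(np.array((345,212))/4.7+o,np.array((435,97))/4.4+q) # arm end
P(np.array((694,252))/4.7+o,np.array((140,203))/4.4+q) # top ball
P(np.array((655,427))/4.7+o,np.array((112,208))/4.4+q) # -x ball
P(np.array((684,116))/4.7+o,np.array((200,410))/4.4+q) # +x ball
# rail corners top
P(np.array((172,110))/4.7+o,np.array((547,68))/4.4+q)
P(np.array((552,150))/4.7+o,np.array((245,155))/4.4+q)
P(np.array((538,345))/4.7+o,np.array((305,270))/4.4+q)
print(((np.array([0.5187,-.205,0])-c0)@Rf))
```

```text
[ 0.5332 -0.0884  0.2387] fix [ 0.0003 -0.0764  0.2387] [0.0003 0.0003]
[ 0.5319 -0.0995  0.2529] fix [ 0.0003 -0.0876  0.2529] [0.0026 0.0026]
[ 0.5343 -0.0775  0.22  ] fix [-0.     -0.0655  0.22  ] [0.0013 0.0013]
[ 0.544  -0.0071  0.248 ] fix [0.0009 0.0056 0.248 ] [0.0001 0.0001]
[ 0.5193 -0.2043  0.2308] fix [ 0.0007 -0.1932  0.2308] [0.0009 0.0009]
[ 0.4231 -0.1911  0.1351] fix [-0.0963 -0.192   0.1351] [0.0015 0.0015]
[ 0.6122 -0.2162  0.1364] fix [ 0.0944 -0.1936  0.1364] [0.0005 0.0005]
[0.5895 0.0702 0.2762] fix [0.0365 0.0879 0.2762] [0.02 0.02]
[ 0.566  -0.1351  0.278 ] fix [ 0.0386 -0.1188  0.278 ] [0.015 0.015]
[ 0.4886 -0.1056  0.0881] fix [-0.0419 -0.099   0.0881] [0.0248 0.0248]
[ 0.00027502 -0.19395325  0.        ]
```

```bash
cat >> h.py <<'E'
yawf=np.radians(-7.1); c0=np.array([.5424,-.0125,0])
Rf=np.array([[np.cos(yawf),-np.sin(yawf),0],[np.sin(yawf),np.cos(yawf),0],[0,0,1]])
def go(pts,depth,yaw=None):
    "pts: fixture-frame points for point at depth ahead of TCP"
    o=ctrl.get_obs(); Rt=Rm(o['orientation'])
    cur=(o['tool_pos']+Rt@[0,0,depth]-c0)@Rf
    print('t',o['clock'],'now fix',cur.round(4),'rpy',o['orientation'].round(2),'F',o['force'].round(2),'op',round(o['opening'],4))
    for p in pts:
        w=Rf@np.array(p)+c0-np.array([0,0,-depth])*1.0
        d=Rt.T@(w-o['tool_pos']); print(p,'->cm',(d*100).round(2))
    if yaw is not None: print('twist',-((yaw-o['orientation'][2]+180)%360-180))
E
python3 - <<'E'
from h import *
ct,cs=cam('top'),cam('scene')
o=np.array([210,150]);q=np.array([180,160])
for a,b in [((172,110),(625,178)),((552,150),(305,270)),((538,345),(245,155)),((152,305),(547,68))]:
    X,e=tri([ray(ct,np.array(a)/4.7+o),ray(cs,np.array(b)/4.4+q)]); print(((X-c0)@Rf).round(4),e[0].round(4))
go([(0.06,-.25,.33),(0,-.045,.32),(0,-.053,.237)],.178,172.9)
E
```

```text
[0.0591 0.1155 0.1856] 0.0016
[ 0.0574 -0.1094  0.1909] 0.0021
[-0.0569 -0.11    0.189 ] 0.0043
[-0.0572  0.1149  0.1876] 0.002
t 0.15 now fix [-0.3011 -0.6856  0.2259] rpy [-1.7999e+02 -8.0000e-02  1.0362e+02] F [-0.95  0.3  -0.21] op 0.0874
(0.06, -0.25, 0.33) ->cm [ 28.01  49.18 -10.38]
(0, -0.045, 0.32) ->cm [49.3  50.82 -9.35]
(0, -0.053, 0.237) ->cm [48.54 50.54 -1.05]
twist -69.28038599770474
```

Call:
carry_out(linear=[[5, 5, -10.4], [5, 5, -10.4], [10, 10, -10.4], [49.3, 50.8, -10.4], [49.3, 50.8, -10.4], [49.3, 50.8, -10.4], [49.3, 50.8, -10.4], [49.3, 50.8, -10.4], [49.3, 50.8, -10.4], [49.3, 50.8, -10.4], [49.3, 50.8, -10.4], [49.3, 50.8, -10.4]], twist=[0, -7, -14, -21, -28, -35, -42, -49, -56, -63, -69.3, -69.3], fingers=-1)

```text
clock: 1.15
tool_pos: [0.4048, -0.2639, 0.5005]
orientation: [179.9, -0.0, 173.3]
force: [1.5, -0.1, -0.7]
opening: 0.0129
```

Run:
```python
from h import *
go([(0,-.045,.32),(0,-.053,.237)],.178,172.9)
```

```text
t 1.15 now fix [-0.1055 -0.2662  0.3225] rpy [179.93  -0.   173.33] F [ 1.54 -0.08 -0.66] op 0.0129
(0, -0.045, 0.32) ->cm [-10.71  22.06   0.28]
(0, -0.053, 0.237) ->cm [-10.71  21.26   8.57]
twist 0.4250312303454393
```

Call:
carry_out(linear=[[-10.7, 21.7, 0.3], [-10.7, 21.7, 0.3], [-10.7, 21.7, 0.3], [-10.7, 21.7, 0.3], [-10.7, 21.7, 0.3], [-10.7, 21.7, 0.3], [-10.7, 21.7, 0.3], [-10.7, 21.5, 3], [-10.7, 21.5, 5], [-10.7, 21.5, 5]], twist=[0.4, 0.4, 0.4, 0.4, 0.4, 0.4, 0.4, 0.4, 0.4, 0.4])

```text
clock: 1.98
tool_pos: [0.535, -0.0623, 0.4464]
orientation: [180.0, -0.4, 172.9]
force: [-1.0, -0.2, -0.8]
opening: 0.0004
```

Run:
```python
from h import *
go([(0,-.053,.237),(0,-.075,.236),(0,-.085,.232),(0,-.095,.222),(0,-.099,.212),(0,-.1,.204)],.178,172.9)
cv2.imwrite('pics/s1.png',ctrl.snapshot('scene'))
a=cv2.imread('pics/s1.png')[140:290,180:360]
cv2.imwrite('pics/s1z.png',cv2.resize(a,None,fx=4,fy=4,interpolation=cv2.INTER_CUBIC))
```

```text
t 1.9833 now fix [-0.0024 -0.0503  0.2684] rpy [179.98  -0.4  172.93] F [-0.96 -0.16 -0.78] op 0.0004
(0, -0.053, 0.237) ->cm [-0.14 -0.27  3.14]
(0, -0.075, 0.236) ->cm [-0.14 -2.47  3.24]
(0, -0.085, 0.232) ->cm [-0.14 -3.47  3.64]
(0, -0.095, 0.222) ->cm [-0.15 -4.47  4.64]
(0, -0.099, 0.212) ->cm [-0.15 -4.87  5.64]
(0, -0.1, 0.204) ->cm [-0.16 -4.97  6.44]
twist 0.029035768834006603
```

View pics/s1z.png

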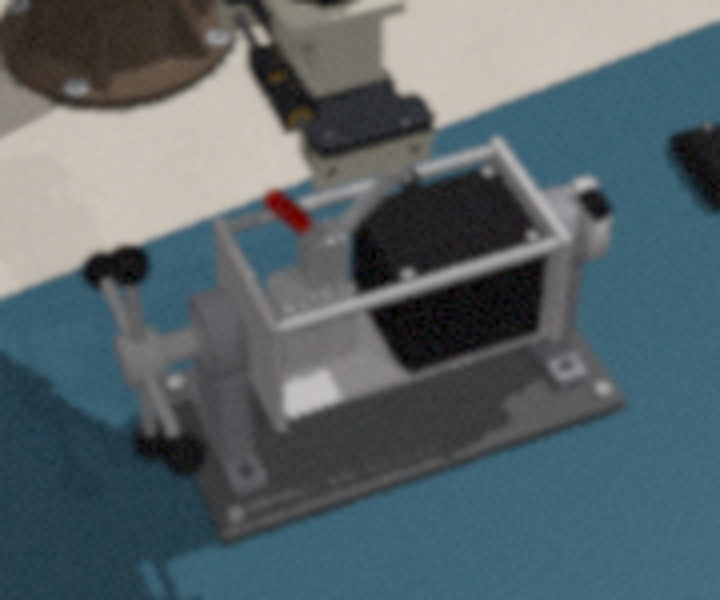

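The closed fingers hover behind (unit side of) the red handle (zoom 290,210), well lined up. Now descending behind it and sweeping it down.

Call:
carry_out(linear=[[-0.2, -0.3, 1.6], [-0.2, -0.3, 3.1], [-0.2, -1.4, 3.2], [-0.2, -2.5, 3.2], [-0.2, -3.0, 3.4], [-0.2, -3.5, 3.6], [-0.2, -4.0, 4.1], [-0.2, -4.5, 4.6], [-0.2, -4.7, 5.1], [-0.2, -4.9, 5.6], [-0.2, -4.9, 5.8], [-0.2, -4.9, 5.9]], twist=[0, 0, 0, 0, 0, 0, 0, 0, 0, 0, 0, 0])

```text
clock: 3.03
tool_pos: [0.5313, -0.112, 0.3897]
orientation: [-179.9, -0.3, 172.9]
force: [2.3, -2.6, 3.5]
opening: 0.0006
```

Run:
```python
from h import *
go([(0,-.1,.209),(0,-.1,.204)],.178,172.9)
cv2.imwrite('pics/s2.png',ctrl.snapshot('scene'))
a=cv2.imread('pics/s2.png')[140:290,180:360]
cv2.imwrite('pics/s2z.png',cv2.resize(a,None,fx=4,fy=4,interpolation=cv2.INTER_CUBIC))
```

```text
t 3.0333 now fix [ 0.0005 -0.1004  0.2117] rpy [-179.91   -0.27  172.93] F [ 2.29 -2.59  3.52] op 0.0006
(0, -0.1, 0.209) ->cm [0.13 0.02 0.27]
(0, -0.1, 0.204) ->cm [0.13 0.02 0.77]
twist 0.033167529307490895
```

View pics/s2z.png

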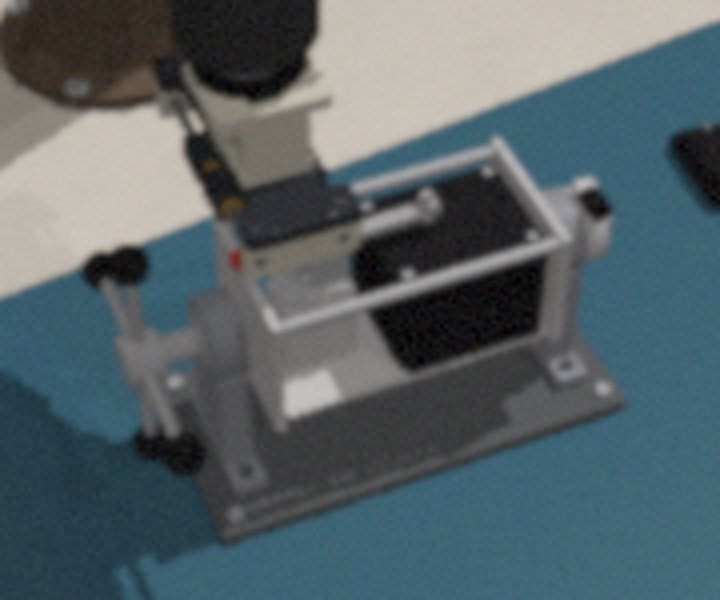

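The handle is almost flat under the fingers, and the hold-down arm has swung onto the unit. Pressing on to the stop.

Call:
carry_out(linear=[[0, 0, 0.2], [0, 0, 0.4], [0, 0, 0.6], [0, 0, 0.6]], twist=[0, 0, 0, 0])

```text
clock: 3.42
tool_pos: [0.5315, -0.1123, 0.3865]
orientation: [-179.8, -0.1, 173.0]
force: [-4.1, -0.8, 19.9]
opening: 0.0001
```

Call:
carry_out(linear=[[0, 0, 0.1], [0, 0, 0.2], [0, 0, 0.2], [0, 0, 0.2], [0, 0, 0.2]], twist=[0, 0, 0, 0, 0])

```text
clock: 3.83
tool_pos: [0.5314, -0.1123, 0.3867]
orientation: [-179.8, -0.0, 173.0]
force: [-4.7, 1.3, 17.9]
opening: 0.0007
```

Call:
carry_out(linear=[[0, 0, -3], [0, 0, -7], [0, 0, -10], [0, -5, -10], [0, -9.4, -10], [0, -9.4, -10], [0, -9.4, -10], [0, -9.4, -10], [0, -9.4, -10], [0, -9.4, -10], [0, -9.4, -10], [0, -9.4, -10]], twist=[0, 0, 0, 7, 14, 21, 28, 35, 42, 49, 56, 63], fingers=1)

```text
clock: 4.83
tool_pos: [0.5196, -0.205, 0.4858]
orientation: [-179.8, 0.1, 109.7]
force: [0.1, -0.4, -0.5]
opening: 0.0746
```

Run:
```python
from h import *
o=ctrl.get_obs()
cv2.imwrite('pics/s3.png',ctrl.snapshot('scene'));cv2.imwrite('pics/t3.png',ctrl.snapshot('top'));cv2.imwrite('pics/w3.png',ctrl.snapshot('wrist'))
go([(0,-.194,.30),(0,-.194,.23)],.1593,82.9)
a=cv2.imread('pics/s3.png')[140:290,180:360]
cv2.imwrite('pics/s3z.png',cv2.resize(a,None,fx=4,fy=4,interpolation=cv2.INTER_CUBIC))
```

```text
t 4.9833 now fix [ 0.001  -0.1943  0.3268] rpy [-1.7982e+02  8.0000e-02  1.1022e+02] F [-0.73 -0.27  0.58] op 0.0852
(0, -0.194, 0.3) ->cm [ 0.05 -0.11  2.68]
(0, -0.194, 0.23) ->cm [ 0.06 -0.09  9.68]
twist 27.324564891706842
```

View pics/s3z.png

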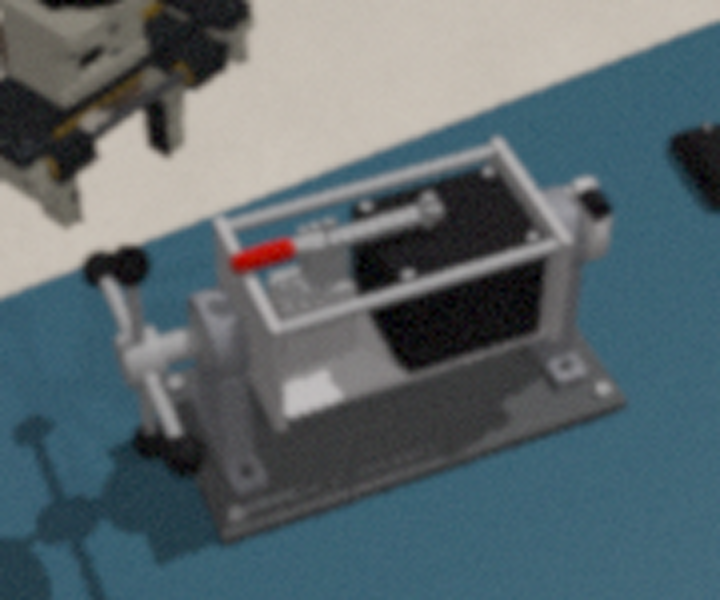

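View pics/w3.png

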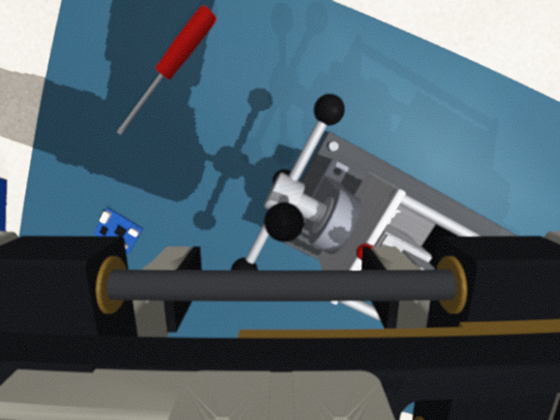

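Call:
carry_out(linear=[[0, 0, 0], [0, 0, 0], [0, 0, 0], [0, 0, 2], [0, -0.1, 5], [0, -0.1, 8], [0, -0.1, 9.5], [0, -0.1, 9.7], [0, -0.1, 9.7]], twist=[7, 14, 21, 27.3, 27.3, 27.3, 27.3, 27.3, 27.3])

```text
clock: 5.73
tool_pos: [0.5184, -0.2055, 0.3883]
orientation: [-179.7, 0.2, 83.1]
force: [0.7, -0.3, 1.1]
opening: 0.0873
```

Run:
```python
from h import *
for i in range(1): go([(0,-.194,.23)],.1593,82.9)
o=ctrl.get_obs();print(o['force'],o['moment'])
```

```text
t 5.7333 now fix [-0.0007 -0.195   0.229 ] rpy [-1.7973e+02  1.7000e-01  8.3100e+01] F [ 0.71 -0.34  1.14] op 0.0873
(0, -0.194, 0.23) ->cm [ 0.05 -0.01 -0.1 ]
twist 0.19797160256155166
[ 0.71183348 -0.343502    1.13514426] [-0.04735794 -0.06337792  0.01090682]
```

Call:
carry_out(linear=[[0, 0, 0], [0, 0, 0], [0, 0, 0], [0, 0, 0], [0, 0, 0], [0, 0, 0]], twist=[0.2, 0.2, 0.2, 0.2, 0.2, 0.2], fingers=-1)

```text
clock: 6.23
tool_pos: [0.5184, -0.2056, 0.3888]
orientation: [-179.8, 0.2, 82.9]
force: [-0.2, 0.7, 1.0]
opening: 0.0533
```

```bash
cat >> h.py <<'E'
hub=np.array([0,-.194,.135]); L=.095
def st():
    o=ctrl.get_obs(); Rt=Rm(o['orientation'])
    g=(o['tool_pos']+Rt@[0,0,.1593]-c0)@Rf-hub
    F=Rf.T@o['force']; M=Rf.T@o['moment']
    th=np.arctan2(g[0],g[2]); t=np.array([np.cos(th),0,-np.sin(th)]);r=np.array([np.sin(th),0,np.cos(th)])
    # torque on wheel about +y by tool = -(t.F)*L
    print(f"t {o['clock']:.2f} g {g.round(4)} R {np.hypot(g[0],g[2]):.4f} th {np.degrees(th):.1f} Ft {t@F:.2f} Fr {r@F:.2f} Fy {F[1]:.2f} M {M.round(2)} op {o['opening']:.4f} yaw {o['orientation'][2]:.2f}")
    return o,g,th
def arc(end,step,off=0,y=-.194,n=None):
    "arc rows of ball from current angle to end deg"
    o,g,th=st(); a=np.degrees(th)-off
    k=n or max(1,int(np.ceil(abs(end-a)/step)))
    for i in range(1,k+1):
        b=np.radians(a+(end-a)*i/k+off)
        tg=np.array([L*np.sin(b),y-hub[1],L*np.cos(b)]); d=tg-g
        print([round(100*d[1],1),round(100*d[0],1),round(-100*d[2],1)],end=', ')
    print()
E
python3 - <<'E'
from h import *
arc(20,5);
E
```

```text
t 6.23 g [-0.0005 -0.001   0.0945] R 0.0945 th -0.3 Ft -0.27 Fr 1.05 Fy 0.64 M [-0.07 -0.01  0.01] op 0.0533 yaw 82.91
[np.float64(0.1), np.float64(0.7), np.float64(-0.0)], [np.float64(0.1), np.float64(1.3), np.float64(0.0)], [np.float64(0.1), np.float64(2.0), np.float64(0.2)], [np.float64(0.1), np.float64(2.7), np.float64(0.3)], [np.float64(0.1), np.float64(3.3), np.float64(0.5)],
```

Call:
carry_out(linear=[[0, 0, 0], [0, 0, 0], [0, 0, 0], [0, 0, 0], [0, 0, 0], [0, 0, 0]], twist=[0, 0, 0, 0, 0, 0])

```text
clock: 6.73
tool_pos: [0.5186, -0.204, 0.3887]
orientation: [-179.8, -0.0, 82.9]
force: [-0.8, 11.5, 3.5]
opening: 0.0286
```

```bash
sed -i 's/print(\[round(100\*d\[1\],1),round(100\*d\[0\],1),round(-100\*d\[2\],1)\]/print([float(round(100*x,1)) for x in (d[1],d[0],-d[2])]/' h.py
python3 - <<'E'
from h import *
arc(20,4)
E
```

```text
t 6.73 g [-0.0005  0.001   0.0944] R 0.0944 th -0.3 Ft -2.24 Fr 3.50 Fy 11.33 M [4.09 0.67 0.  ] op 0.0286 yaw 82.93
[-0.1, 0.6, -0.0], [-0.1, 1.1, 0.0], [-0.1, 1.7, 0.1], [-0.1, 2.2, 0.2], [-0.1, 2.8, 0.3], [-0.1, 3.3, 0.5],
```

Call:
carry_out(linear=[[0.1, 0.6, 0], [0.1, 1.1, 0], [0.1, 1.7, 0.1], [0.1, 2.2, 0.2], [0.1, 2.8, 0.3], [0.1, 3.3, 0.5]], twist=[0, 0, 0, 0, 0, 0])

```text
clock: 7.23
tool_pos: [0.5505, -0.2077, 0.3831]
orientation: [-179.6, 0.1, 82.9]
force: [-4.6, -1.9, 1.7]
opening: 0.0284
```

Run:
```python
from h import *
arc(40,4,y=-.1925)
```

```text
t 7.23 g [0.031  0.0011 0.0888] R 0.0941 th 19.2 Ft -4.65 Fr 0.14 Fy -2.47 M [-1.09  1.75  0.04] op 0.0284 yaw 82.91
[0.0, 0.6, 0.1], [0.0, 1.1, 0.4], [0.0, 1.6, 0.6], [0.0, 2.1, 0.9], [0.0, 2.6, 1.2], [0.0, 3.0, 1.6],
```

Call:
carry_out(linear=[[0, 0.6, 0.1], [0, 1.1, 0.4], [0, 1.6, 0.6], [0, 2.1, 0.9], [0, 2.6, 1.2], [0, 3.0, 1.6]], twist=[0, 0, 0, 0, 0, 0])

```text
clock: 7.73
tool_pos: [0.5805, -0.2115, 0.3665]
orientation: [-179.5, 0.1, 82.9]
force: [-4.0, 0.2, 2.4]
opening: 0.0286
```

Run:
```python
from h import *
arc(60,4,y=-.1925)
```

```text
t 7.73 g [0.0611 0.001  0.0722] R 0.0946 th 40.3 Ft -4.56 Fr -0.77 Fy -0.27 M [-0.03  1.26 -0.03] op 0.0286 yaw 82.91
[0.0, 0.5, 0.4], [0.0, 1.0, 0.9], [0.0, 1.4, 1.4], [0.0, 1.8, 1.9], [0.0, 2.1, 2.5],
```

Call:
carry_out(linear=[[0, 0.4, 0.4], [0, 0.9, 0.8], [0, 1.3, 1.2], [0, 1.6, 1.7], [0, 1.9, 2.1], [0, 2.1, 2.5]], twist=[0, 0, 0, 0, 0, 0])

```text
clock: 8.23
tool_pos: [0.602, -0.2142, 0.3413]
orientation: [-179.6, 0.1, 82.9]
force: [0.0, 0.5, 3.5]
opening: 0.0281
```

Run:
```python
from h import *
arc(72,3,y=-.1925)
```

```text
t 8.23 g [0.0831 0.001  0.047 ] R 0.0955 th 60.5 Ft -3.05 Fr 1.67 Fy 0.50 M [-0.02  0.26  0.02] op 0.0281 yaw 82.92
[0.1, 0.2, 0.4], [0.1, 0.4, 0.9], [0.1, 0.6, 1.3], [0.1, 0.7, 1.8],
```

Call:
carry_out(linear=[[0.1, 0.2, 0.5], [0.1, 0.4, 0.9], [0.1, 0.6, 1.4], [0.1, 0.7, 1.8]], twist=[0, 0, 0, 0])

```text
clock: 8.57
tool_pos: [0.6099, -0.2149, 0.3235]
orientation: [-179.8, 0.2, 82.9]
force: [1.2, -4.9, 2.9]
opening: 0.0283
```

Run:
```python
from h import *
arc(52,3.5,y=-.192)
```

```text
t 8.57 g [0.0914 0.001  0.0292] R 0.0960 th 72.3 Ft -2.20 Fr 2.59 Fy -4.67 M [-1.85 -0.32 -0.  ] op 0.0283 yaw 82.93
[0.1, -0.3, -0.5], [0.1, -0.5, -1.0], [0.1, -0.7, -1.5], [0.1, -1.0, -2.0], [0.1, -1.3, -2.5], [0.1, -1.7, -2.9],
```

Call:
carry_out(linear=[[0, -0.3, -0.5], [0, -0.5, -1.0], [0, -0.7, -1.5], [0, -1.0, -2.0], [0, -1.3, -2.5], [0, -1.7, -2.9]], twist=[0, 0, 0, 0, 0, 0])

```text
clock: 9.07
tool_pos: [0.5942, -0.213, 0.3515]
orientation: [-179.9, 0.2, 82.9]
force: [6.5, -5.6, -8.2]
opening: 0.0286
```

Run:
```python
from h import *
arc(30,3.7,y=-.193)
```

```text
t 9.07 g [0.076  0.001  0.0572] R 0.0951 th 53.0 Ft 10.89 Fr 0.75 Fy -4.72 M [-1.47 -2.59  0.08] op 0.0286 yaw 82.92
[0.0, -0.4, -0.4], [0.0, -0.7, -0.8], [0.0, -1.1, -1.2], [0.0, -1.5, -1.6], [0.0, -1.9, -1.9], [0.0, -2.4, -2.2], [0.0, -2.9, -2.5],
```

Call:
carry_out(linear=[[0, -0.4, -0.4], [0, -0.7, -0.8], [0, -1.1, -1.2], [0, -1.5, -1.6], [0, -1.9, -1.9], [0, -2.4, -2.2], [0, -2.9, -2.5]], twist=[0, 0, 0, 0, 0, 0, 0])

```text
clock: 9.65
tool_pos: [0.5666, -0.2095, 0.3756]
orientation: [179.9, 0.2, 82.9]
force: [6.9, -4.4, -8.3]
opening: 0.0284
```

Run:
```python
from h import *
arc(5,4,y=-.193)
```

```text
t 9.65 g [0.0486 0.0011 0.0813] R 0.0947 th 30.9 Ft 10.56 Fr -3.34 Fy -3.56 M [-1.42 -2.34 -0.05] op 0.0284 yaw 82.91
[-0.0, -0.5, -0.3], [-0.0, -1.1, -0.6], [-0.0, -1.6, -0.8], [-0.0, -2.2, -1.0], [-0.0, -2.8, -1.2], [-0.0, -3.4, -1.3], [-0.0, -4.0, -1.3],
```

Call:
carry_out(linear=[[0, -0.5, -0.3], [0, -1.1, -0.6], [0, -1.6, -0.8], [0, -2.2, -1.0], [0, -2.8, -1.2], [0, -3.4, -1.3], [0, -4.0, -1.3]], twist=[0, 0, 0, 0, 0, 0, 0])

```text
clock: 10.23
tool_pos: [0.5287, -0.2047, 0.389]
orientation: [179.6, 0.2, 82.9]
force: [7.7, -3.0, -0.7]
opening: 0.0282
```

Run:
```python
from h import *
arc(-20,4,y=-.193)
```

```text
t 10.23 g [0.0114 0.0012 0.0947] R 0.0954 th 6.9 Ft 8.07 Fr 0.22 Fy -2.04 M [-0.87 -3.05 -0.04] op 0.0282 yaw 82.93
[-0.0, -0.6, -0.0], [-0.0, -1.3, -0.0], [-0.0, -1.9, -0.0], [-0.0, -2.5, 0.1], [-0.0, -3.2, 0.2], [-0.0, -3.8, 0.3], [-0.0, -4.4, 0.5],
```

Call:
carry_out(linear=[[0, -0.6, 0], [0, -1.3, 0], [0, -1.9, 0], [0, -2.5, 0.1], [0, -3.2, 0.2], [0, -3.8, 0.3], [0, -4.4, 0.5]], twist=[0, 0, 0, 0, 0, 0, 0])

```text
clock: 10.82
tool_pos: [0.4876, -0.1994, 0.3864]
orientation: [179.0, 0.2, 83.0]
force: [2.7, 1.3, 13.1]
opening: 0.0283
```

Run:
```python
from h import *
arc(-45,4,y=-.193)
```

```text
t 10.82 g [-0.0285  0.0012  0.0921] R 0.0964 th -17.2 Ft 6.32 Fr 11.80 Fy 1.63 M [ 0.38 -1.4   0.02] op 0.0283 yaw 83.00
[-0.0, -0.6, 0.4], [-0.0, -1.2, 0.6], [-0.0, -1.8, 0.9], [-0.0, -2.3, 1.3], [-0.0, -2.9, 1.6], [-0.0, -3.4, 2.0], [-0.0, -3.9, 2.5],
```

Call:
carry_out(linear=[[0, -0.6, 0.4], [0, -1.2, 0.6], [0, -1.8, 0.9], [0, -2.3, 1.3], [0, -2.9, 1.6], [0, -3.4, 2.0], [0, -3.9, 2.5]], twist=[0, 0, 0, 0, 0, 0, 0])

```text
clock: 11.4
tool_pos: [0.4494, -0.1946, 0.3632]
orientation: [178.8, 0.2, 83.1]
force: [-9.8, 5.6, 18.7]
opening: 0.0285
```

Run:
```python
from h import *
arc(-68,4,y=-.193)
```

```text
t 11.40 g [-0.0663  0.0012  0.0689] R 0.0956 th -43.9 Ft 5.44 Fr 20.66 Fy 4.33 M [1.55 3.3  0.09] op 0.0285 yaw 83.05
[-0.0, -0.4, 0.5], [-0.0, -0.7, 0.9], [-0.0, -1.1, 1.3], [-0.0, -1.4, 1.8], [-0.0, -1.7, 2.3], [-0.0, -1.9, 2.8], [-0.0, -2.2, 3.3],
```

Call:
carry_out(linear=[[0, -0.5, 0.4], [0, -0.9, 0.8], [0, -1.3, 1.2], [0, -1.6, 1.7], [0, -1.9, 2.2], [0, -2.1, 2.7], [0, -2.4, 3.2]], twist=[0, 0, 0, 0, 0, 0, 0])

```text
clock: 11.98
tool_pos: [0.4258, -0.1917, 0.3301]
orientation: [178.8, 0.2, 83.0]
force: [-0.6, 1.0, 4.5]
opening: 0.0283
```

```bash
sed -i 's/^hub=.*/hub=np.array([-.0015,-.194,.135]); L=.0955/' h.py
python3 - <<'E'
from h import *
arc(-45,4,y=-.193)
E
```

```text
t 11.98 g [-0.0887  0.0013  0.0359] R 0.0957 th -68.0 Ft 3.91 Fr 2.37 Fy 0.96 M [0.45 0.31 0.01] op 0.0283 yaw 83.04
[-0.0, 0.3, -0.6], [-0.0, 0.6, -1.1], [-0.0, 0.9, -1.7], [-0.0, 1.3, -2.2], [-0.0, 1.7, -2.7], [-0.0, 2.1, -3.2],
```

Call:
carry_out(linear=[[0, 0.3, -0.6], [0, 0.6, -1.1], [0, 0.9, -1.7], [0, 1.3, -2.2], [0, 1.7, -2.7], [0, 2.1, -3.2]], twist=[0, 0, 0, 0, 0, 0])

```text
clock: 12.48
tool_pos: [0.4456, -0.1941, 0.3601]
orientation: [179.0, 0.2, 83.0]
force: [7.3, -8.5, -20.6]
opening: 0.0284
```

Run:
```python
from h import *
arc(-22,4,y=-.193)
```

```text
t 12.48 g [-0.0694  0.0014  0.0658] R 0.0956 th -46.5 Ft -9.28 Fr -20.21 Fy -7.49 M [-2.66 -2.42 -0.08] op 0.0284 yaw 82.98
[-0.0, 0.4, -0.4], [-0.0, 0.9, -0.8], [-0.0, 1.3, -1.1], [-0.0, 1.8, -1.5], [-0.0, 2.3, -1.8], [-0.0, 2.8, -2.0], [-0.0, 3.4, -2.3],
```

Call:
carry_out(linear=[[0, 0.4, -0.3], [0, 0.9, -0.6], [0, 1.3, -0.9], [0, 1.8, -1.3], [0, 2.3, -1.6], [0, 2.8, -1.8], [0, 3.4, -2.1]], twist=[0, 0, 0, 0, 0, 0, 0])

```text
clock: 13.07
tool_pos: [0.4767, -0.1982, 0.3795]
orientation: [179.5, 0.1, 82.9]
force: [-6.0, -3.4, -6.3]
opening: 0.0286
```

```bash
sed -i 's/^hub=.*/hub=np.array([-.0008,-.194,.1345]); L=.095/' h.py
python3 - <<'E'
from h import *
arc(2,4,y=-.193)
E
```

```text
t 13.07 g [-0.0401  0.0013  0.0857] R 0.0946 th -25.1 Ft -7.66 Fr -3.38 Fy -4.06 M [-1.09  2.26  0.01] op 0.0286 yaw 82.91
[-0.0, 0.6, -0.3], [-0.0, 1.2, -0.5], [-0.0, 1.8, -0.7], [-0.0, 2.4, -0.8], [-0.0, 3.1, -0.9], [-0.0, 3.7, -0.9], [-0.0, 4.3, -0.9],
```

Call:
carry_out(linear=[[0, 0.6, -0.3], [0, 1.2, -0.5], [0, 1.8, -0.7], [0, 2.4, -0.8], [0, 3.1, -0.9], [0, 3.7, -0.9], [0, 4.3, -0.9]], twist=[0, 0, 0, 0, 0, 0, 0])

```text
clock: 13.65
tool_pos: [0.5182, -0.2035, 0.3878]
orientation: [179.8, 0.1, 82.9]
force: [-6.6, -0.7, 1.7]
opening: 0.0281
```

Run:
```python
from h import *
arc(20,4,y=-.193)
from scipy.optimize import least_squares
pl=np.array([(19,4.65),(40,4.56),(60,3.05),(72,2.2),(-46,9.28),(-25,7.66)])
mi=np.array([(53,10.89),(31,10.56),(7,8.07),(-17,6.3),(-44,5.4),(-68,3.9)])
o,g,th=st()
F=Rf.T@o['force']; Ft=F[0]*np.cos(th)-F[2]*np.sin(th)
pl=np.vstack([pl,(np.degrees(th),-Ft)])
def mod(p,th,s): A,phi,f=p; return s*f - A*np.sin(phi+np.radians(th))  # torque applied on wheel
def res(p): return np.r_[mod(p,pl[:,0],1)-pl[:,1]*.095, mod(p,mi[:,0],-1)+mi[:,1]*.095]
for s in (0,2,-2):
    r=least_squares(res,[.37,s,.6],loss='soft_l1',f_scale=.05); print(r.x[0],np.degrees(r.x[1]),r.x[2],r.cost)
print(r.fun.round(3)); J=np.linalg.inv(r.jac.T@r.jac)*np.mean(r.fun**2); print(np.sqrt(np.diag(J)))
```

```text
t 13.65 g [0.0009 0.0012 0.094 ] R 0.0940 th 0.5 Ft -6.52 Fr 1.65 Fy -1.51 M [-0.35  2.45 -0.  ] op 0.0281 yaw 82.88
[-0.0, 0.6, -0.1], [-0.0, 1.3, -0.0], [-0.0, 1.9, 0.1], [-0.0, 2.5, 0.3], [-0.0, 3.2, 0.5], 
t 13.65 g [0.0009 0.0012 0.094 ] R 0.0940 th 0.5 Ft -6.52 Fr 1.65 Fy -1.51 M [-0.35  2.45 -0.  ] op 0.0281 yaw 82.88
0.3928230538168965 12.95824228242807 0.6727102350153058 0.009083447770905225
-0.3928230537966579 192.95824230103042 0.6727102350256879 0.00908344777090523
-0.39282305375778115 -167.04175771481243 0.6727102350200739 0.009083447770905221
[ 0.023 -0.074  0.007  0.072  0.005  0.027 -0.038  0.003  0.058 -0.04
 -0.047  0.043  0.02 ]
[0.02298753 0.05263864 0.01547363]
```

Run:
```python
from h import *
arc(70,6,y=-.193)
```

```text
t 13.65 g [0.0009 0.0012 0.094 ] R 0.0940 th 0.5 Ft -6.52 Fr 1.65 Fy -1.51 M [-0.35  2.45 -0.  ] op 0.0281 yaw 82.88
[-0.0, 1.0, -0.0], [-0.0, 1.9, 0.1], [-0.0, 2.8, 0.4], [-0.0, 3.7, 0.7], [-0.0, 4.6, 1.1], [-0.0, 5.4, 1.6], [-0.0, 6.2, 2.2], [-0.0, 6.8, 2.9], [-0.0, 7.5, 3.6], [-0.0, 8.0, 4.4], [-0.0, 8.5, 5.3], [-0.0, 8.8, 6.1],
```

Call:
carry_out(linear=[[0, 1.0, 0], [0, 1.9, 0.1], [0, 2.8, 0.4], [0, 3.7, 0.7], [0, 4.6, 1.1], [0, 5.4, 1.6], [0, 6.2, 2.2], [0, 6.8, 2.9], [0, 7.5, 3.6], [0, 8.0, 4.4], [0, 8.5, 5.3], [0, 8.8, 6.1]], twist=[0, 0, 0, 0, 0, 0, 0, 0, 0, 0, 0, 0])

```text
clock: 14.65
tool_pos: [0.6075, -0.2147, 0.3268]
orientation: [179.6, 0.2, 82.9]
force: [3.9, -1.8, 4.8]
opening: 0.0281
```

Call:
carry_out(linear=[[0, 0, 0], [0, 0, 0], [0, 0, 0], [0, 0, 0], [0, 0, 0], [0, 0, 0], [0, 0, 0]], twist=[0, 0, 0, 0, 0, 0, 0], fingers=0.6)

```text
clock: 15.23
tool_pos: [0.6074, -0.2146, 0.327]
orientation: [179.6, 0.1, 82.9]
force: [0.2, -1.3, 0.2]
opening: 0.0678
```

Run:
```python
from h import *
st()
go([(.088,-.1935,.27),(-.033,-.1935,.27),(-.033,-.1935,.2245)],.1593,82.9)
```

```text
t 15.23 g [0.0914 0.001  0.0332] R 0.0972 th 70.0 Ft -0.08 Fr 0.45 Fy -1.24 M [ 0.03  0.01 -0.01] op 0.0678 yaw 82.91
t 15.2333 now fix [ 0.0906 -0.193   0.1677] rpy [1.7961e+02 1.5000e-01 8.2910e+01] F [ 0.24 -1.28  0.23] op 0.0678
(0.088, -0.1935, 0.27) ->cm [ -0.12  -0.08 -10.23]
(-0.033, -0.1935, 0.27) ->cm [ -0.12 -12.18 -10.31]
(-0.033, -0.1935, 0.2245) ->cm [ -0.11 -12.21  -5.76]
twist 0.009758394565636763
```

Call:
carry_out(linear=[[0, 0, -4], [0, 0, -8], [0, 0, -10.3], [0, -4, -10.3], [0, -8, -10.3], [0, -12.2, -10.3], [0, -12.2, -10.3], [0, -12.2, -10.3], [0, -12.2, -10.3]], twist=[0, 0, 0, 0, 0, 0, 0, 0, 0])

```text
clock: 15.98
tool_pos: [0.4856, -0.1993, 0.4302]
orientation: [179.5, 0.1, 82.9]
force: [-0.4, -0.6, 0.0]
opening: 0.0701
```

Run:
```python
from h import *
cv2.imwrite('pics/s4.png',ctrl.snapshot('scene'))
go([(-.033,-.1935,.27),(-.033,-.1935,.2245)],.1593,82.9)
a=cv2.imread('pics/s4.png')[140:290,180:360]
cv2.imwrite('pics/s4z.png',cv2.resize(a,None,fx=4,fy=4,interpolation=cv2.INTER_CUBIC))
s=cam('scene')
for off in(0,90,180,270):
    b=np.radians(70+off); P=Rf@(hub+[.095*np.sin(b),0.001,.095*np.cos(b)])+c0; print(off,((proj(s,P)[0]-[180,140])*4).round())
```

```text
t 16.0333 now fix [-0.0314 -0.1927  0.2704] rpy [1.7954e+02 1.5000e-01 8.2920e+01] F [-0.02 -0.    0.23] op 0.0699
(-0.033, -0.1935, 0.27) ->cm [-0.12 -0.03  0.04]
(-0.033, -0.1935, 0.2245) ->cm [-0.11 -0.07  4.59]
twist 0.016734109027595423
0 [176. 417.]
90 [163. 468.]
180 [105. 305.]
270 [112. 239.]
```

View pics/s4z.png

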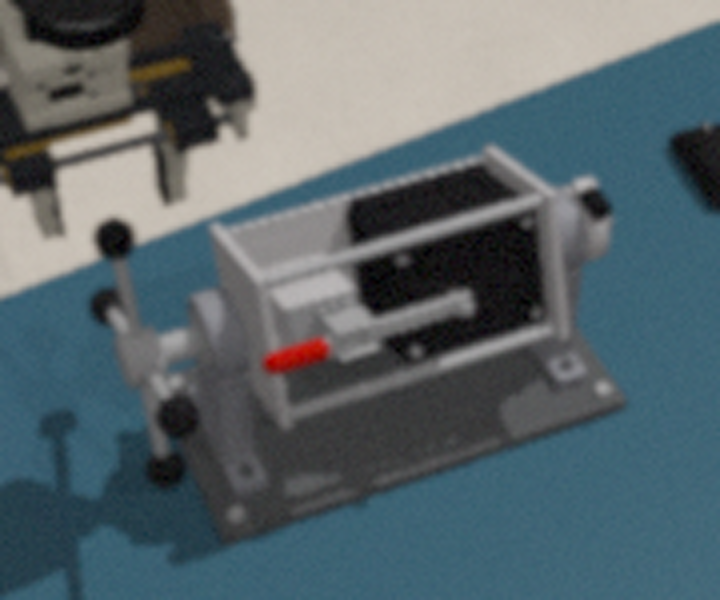

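Call:
carry_out(linear=[[0, -0.1, 2], [0, -0.1, 4], [0, -0.1, 4.6], [0, -0.1, 4.6], [0, -0.1, 4.6], [0, -0.1, 4.6], [0, -0.1, 4.6], [0, -0.1, 4.6], [0, -0.1, 4.6], [0, -0.1, 4.6], [0, -0.1, 4.6], [0, -0.1, 4.6]], twist=[0, 0, 0, 0, 0, 0, 0, 0, 0, 0, 0, 0], fingers=-1)

```text
clock: 17.03
tool_pos: [0.4861, -0.1993, 0.3847]
orientation: [179.4, 0.2, 82.9]
force: [2.8, 1.1, 4.6]
opening: 0.0285
```

Run:
```python
from h import *
arc(65,7.2,y=-.193)
```

```text
t 17.03 g [-0.0304  0.0012  0.0909] R 0.0958 th -18.5 Ft 3.97 Fr 3.53 Fy 1.48 M [ 0.43 -0.69 -0.04] op 0.0285 yaw 82.94
[-0.0, 1.1, -0.2], [-0.0, 2.3, -0.4], [-0.0, 3.4, -0.4], [-0.0, 4.6, -0.3], [-0.0, 5.7, -0.0], [-0.0, 6.8, 0.4], [-0.0, 7.8, 0.9], [-0.0, 8.8, 1.5], [-0.0, 9.7, 2.3], [-0.0, 10.4, 3.1], [-0.0, 11.1, 4.1], [-0.0, 11.6, 5.1],
```

Call:
carry_out(linear=[[0, 1.1, -0.2], [0, 2.3, -0.4], [0, 3.4, -0.4], [0, 4.6, -0.3], [0, 5.7, 0], [0, 6.8, 0.4], [0, 7.8, 0.9], [0, 8.8, 1.5], [0, 9.7, 2.3], [0, 10.4, 3.1], [0, 11.1, 4.1], [0, 11.6, 5.1]], twist=[0, 0, 0, 0, 0, 0, 0, 0, 0, 0, 0, 0])

```text
clock: 18.03
tool_pos: [0.6037, -0.2141, 0.3366]
orientation: [179.1, 0.2, 83.0]
force: [4.1, 0.6, 8.9]
opening: 0.0285
```

Call:
carry_out(linear=[[0, 0, 0], [0, 0, 0], [0, 0, 0], [0, 0, 0], [0, 0, 0], [0, 0, 0], [0, 0, 0]], twist=[0, 0, 0, 0, 0, 0, 0], fingers=0.6)

```text
clock: 18.62
tool_pos: [0.6035, -0.2141, 0.3367]
orientation: [179.1, 0.2, 83.0]
force: [0.8, 0.8, -0.3]
opening: 0.0678
```

Run:
```python
from h import *
o,g,th=st()
b=th-np.pi/2; x=hub[0]+.095*np.sin(b); z=hub[2]+.095*np.cos(b)
go([(x,-.193,.27),(x,-.193,z)],.1593,82.9)
```

```text
t 18.62 g [0.0888 0.001  0.0429] R 0.0987 th 64.2 Ft 0.59 Fr 0.44 Fy 0.89 M [-0.    0.09  0.01] op 0.0678 yaw 82.99
t 18.6167 now fix [ 0.088  -0.193   0.1774] rpy [179.09   0.2   82.99] F [ 0.76  0.8  -0.35] op 0.0678
(np.float64(-0.042133919626810346), -0.193, 0.27) ->cm [ -0.07 -12.62  -9.46]
(np.float64(-0.042133919626810346), -0.193, np.float64(0.22003658333300663)) ->cm [ -0.05 -12.7   -4.46]
twist 0.08952473435098796
```

Call:
carry_out(linear=[[0, 0, -4], [0, 0, -8], [0, 0, -9.5], [0, -4, -9.5], [0, -8, -9.5], [0, -12.6, -9.5], [0, -12.6, -9.5], [0, -12.6, -9.5], [0, -12.6, -9.5]], twist=[0, 0, 0, 0, 0, 0, 0, 0, 0])

```text
clock: 19.37
tool_pos: [0.4766, -0.1982, 0.4307]
orientation: [179.0, 0.2, 83.0]
force: [1.5, 0.1, 0.5]
opening: 0.0702
```

Run:
```python
from h import *
cv2.imwrite('pics/s5.png',ctrl.snapshot('scene'))
go([(-.041,-.193,.2201)],.1593,82.9)
a=cv2.imread('pics/s5.png')[140:290,180:360]
cv2.imwrite('pics/s5z.png',cv2.resize(a,None,fx=4,fy=4,interpolation=cv2.INTER_CUBIC))
s=cam('scene')
for th in(150,154,158):
  for off in(0,180,270):
    b=np.radians(th+off); P=Rf@(hub+[.095*np.sin(b),0.001,.095*np.cos(b)])+c0; print(th,off,((proj(s,P)[0]-[180,140])*4).round())
```

```text
t 19.4167 now fix [-0.0389 -0.1929  0.271 ] rpy [179.02   0.21  83.  ] F [ 0.04 -0.39  0.47] op 0.0701
(-0.041, -0.193, 0.2201) ->cm [-0.05 -0.02  5.09]
twist 0.10142148181552102
150 0 [169. 477.]
150 180 [106. 233.]
150 270 [170. 396.]
154 0 [167. 474.]
154 180 [109. 235.]
154 270 [173. 404.]
158 0 [164. 471.]
158 180 [111. 238.]
158 270 [175. 413.]
```

View pics/s5z.png

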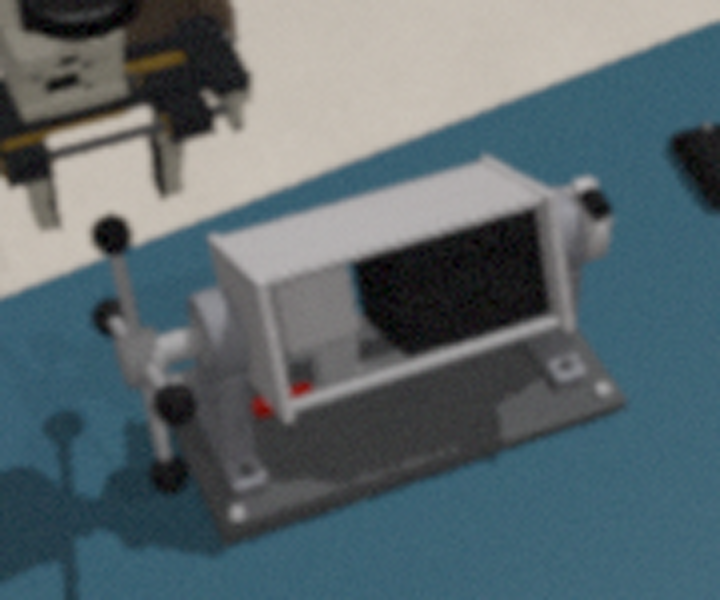

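Call:
carry_out(linear=[[0, -0.2, 2], [0, -0.2, 4], [0, -0.2, 5.1], [0, -0.2, 5.1], [0, -0.2, 5.1], [0, -0.2, 5.1], [0, -0.2, 5.1], [0, -0.2, 5.1], [0, -0.2, 5.1], [0, -0.2, 5.1], [0, -0.2, 5.1], [0, -0.2, 5.1]], twist=[0, 0, 0, 0, 0, 0, 0, 0, 0, 0, 0, 0], fingers=-1)

```text
clock: 20.42
tool_pos: [0.4767, -0.1981, 0.38]
orientation: [178.9, 0.2, 83.0]
force: [4.6, 2.5, 3.3]
opening: 0.0284
```

Run:
```python
from h import *
arc(0,4,y=-.193)
```

```text
t 20.42 g [-0.0383  0.0012  0.0863] R 0.0944 th -23.9 Ft 5.23 Fr 1.33 Fy 3.05 M [ 1.58 -1.12 -0.04] op 0.0284 yaw 83.02
[-0.0, 0.6, -0.3], [-0.0, 1.2, -0.5], [-0.0, 1.9, -0.7], [-0.0, 2.5, -0.8], [-0.0, 3.2, -0.9], [-0.0, 3.8, -0.9],
```

Call:
carry_out(linear=[[0, 0.6, -0.3], [0, 1.2, -0.5], [0, 1.9, -0.7], [0, 2.5, -0.8], [0, 3.2, -0.9], [0, 3.8, -0.9]], twist=[0, 0, 0, 0, 0, 0])

```text
clock: 20.92
tool_pos: [0.5135, -0.2027, 0.3894]
orientation: [179.2, 0.2, 83.0]
force: [-7.0, 4.6, 4.2]
opening: 0.0281
```

Run:
```python
from h import *
arc(25,4.3,y=-.193)
```

```text
t 20.92 g [-0.0021  0.0011  0.0956] R 0.0956 th -1.2 Ft -7.39 Fr 4.37 Fy 3.73 M [1.39 2.78 0.04] op 0.0281 yaw 82.99
[-0.0, 0.6, 0.1], [-0.0, 1.2, 0.1], [-0.0, 1.9, 0.2], [-0.0, 2.5, 0.3], [-0.0, 3.1, 0.5], [-0.0, 3.6, 0.7], [-0.0, 4.2, 1.0],
```

Call:
carry_out(linear=[[0, 0.6, 0.1], [0, 1.2, 0.1], [0, 1.9, 0.2], [0, 2.5, 0.3], [0, 3.1, 0.5], [0, 3.6, 0.7], [0, 4.2, 1.0]], twist=[0, 0, 0, 0, 0, 0, 0])

```text
clock: 21.5
tool_pos: [0.5559, -0.208, 0.382]
orientation: [179.1, 0.2, 83.0]
force: [-3.7, 5.5, 11.9]
opening: 0.0282
```

Run:
```python
from h import *
arc(48,4.3,y=-.193)
```

```text
t 21.50 g [0.0408 0.001  0.0882] R 0.0972 th 24.8 Ft -8.90 Fr 8.98 Fy 5.03 M [1.86 1.59 0.01] op 0.0282 yaw 83.03
[-0.0, 0.5, 0.5], [-0.0, 1.0, 0.8], [-0.0, 1.6, 1.2], [-0.0, 2.1, 1.6], [-0.0, 2.5, 2.0], [-0.0, 3.0, 2.5],
```

Call:
carry_out(linear=[[0, 0.6, 0.4], [0, 1.1, 0.7], [0, 1.7, 1.1], [0, 2.2, 1.5], [0, 2.6, 1.9], [0, 3.1, 2.4]], twist=[0, 0, 0, 0, 0, 0])

```text
clock: 22.0
tool_pos: [0.5883, -0.212, 0.3611]
orientation: [178.9, 0.3, 83.1]
force: [-0.2, 4.3, 12.2]
opening: 0.0273
```

Run:
```python
from h import *
L=.097
import h; h.L=.097
arc(25,4,y=-.193)
```

```text
t 22.00 g [0.0741 0.001  0.0673] R 0.1001 th 47.7 Ft -9.48 Fr 7.65 Fy 4.26 M [ 1.73  0.59 -0.04] op 0.0273 yaw 83.08
[0.0, -0.7, -0.2], [0.0, -1.2, -0.7], [0.0, -1.7, -1.1], [0.0, -2.2, -1.4], [0.0, -2.7, -1.8], [0.0, -3.3, -2.1],
```

Call:
carry_out(linear=[[0, -0.7, -0.2], [0, -1.2, -0.7], [0, -1.7, -1.1], [0, -2.2, -1.4], [0, -2.7, -1.8], [0, -3.3, -2.1]], twist=[0, 0, 0, 0, 0, 0])

```text
clock: 22.5
tool_pos: [0.5563, -0.2079, 0.3822]
orientation: [178.7, 0.3, 83.1]
force: [5.3, 1.6, -1.5]
opening: 0.0273
```

Run:
```python
import h
from h import *
h.L=.096
arc(0,4,y=-.193)
```

```text
t 22.50 g [0.0423 0.001  0.0884] R 0.0980 th 25.5 Ft 5.19 Fr 0.78 Fy 2.21 M [ 0.89 -1.74  0.05] op 0.0273 yaw 83.11
[-0.0, -0.6, -0.1], [-0.0, -1.2, -0.3], [-0.0, -1.8, -0.4], [-0.0, -2.4, -0.6], [-0.0, -3.0, -0.7], [-0.0, -3.6, -0.7], [-0.0, -4.2, -0.8],
```

Call:
carry_out(linear=[[0, -0.6, -0.1], [0, -1.2, -0.3], [0, -1.8, -0.4], [0, -2.4, -0.6], [0, -3.0, -0.7], [0, -3.6, -0.7], [0, -4.2, -0.8]], twist=[0, 0, 0, 0, 0, 0, 0])

```text
clock: 23.08
tool_pos: [0.5153, -0.2027, 0.3893]
orientation: [178.6, 0.3, 83.1]
force: [6.6, 0.4, -10.9]
opening: 0.0256
```

Run:
```python
import h
from h import *
h.L=.096
arc(-25,4,y=-.193)
```

```text
t 23.08 g [0.0013 0.0012 0.0955] R 0.0955 th 0.8 Ft 6.65 Fr -10.79 Fy 1.24 M [ 0.25 -2.84 -0.04] op 0.0256 yaw 83.11
[-0.0, -0.6, -0.0], [-0.0, -1.2, 0.0], [-0.0, -1.8, 0.1], [-0.0, -2.4, 0.2], [-0.0, -3.0, 0.4], [-0.0, -3.6, 0.6], [-0.0, -4.2, 0.9],
```

Call:
carry_out(linear=[[0, 0, 0], [0, 0, 0], [0, 0, 0], [0, 0, 0], [0, 0, 0], [0, 0, 0]], twist=[0, 0, 0, 0, 0, 0], fingers=0.5)

```text
clock: 23.58
tool_pos: [0.5153, -0.2028, 0.3892]
orientation: [178.6, 0.3, 83.1]
force: [-0.2, 0.1, -1.2]
opening: 0.06
```

Call:
carry_out(linear=[[0, 0, -3], [0, 0, -6], [0, 0, -6], [0, 0, -6]], twist=[0, 0, 0, 0])

```text
clock: 23.92
tool_pos: [0.5143, -0.2025, 0.4511]
orientation: [178.4, 0.3, 83.1]
force: [0.3, 0.5, -0.7]
opening: 0.0657
```

Run:
```python
from h import *
cv2.imwrite('pics/s6.png',ctrl.snapshot('scene'))
st(); print(ctrl.get_obs()['orientation'])
a=cv2.imread('pics/s6.png')[180:270,190:260]
cv2.imwrite('pics/s6z.png',cv2.resize(a,None,fx=6.6,fy=6.6,interpolation=cv2.INTER_CUBIC))
s=cam('scene')
for th in(170,174,178,182,186):
  print(th,[((proj(s,Rf@(hub+[.095*np.sin(b),0.001,.095*np.cos(b)])+c0)[0]-[190,180])*6.6).round().tolist() for b in np.radians(th+np.array([0,90,180,270]))])
```

```text
t 23.97 g [0.     0.0014 0.156 ] R 0.1560 th 0.0 Ft 0.07 Fr -0.37 Fy 0.14 M [ 0.01  0.15 -0.02] op 0.0655 yaw 83.10
[178.55435318   0.26461442  83.10055403]
170 [[192.0, 489.0], [102.0, 210.0], [129.0, 149.0], [230.0, 457.0]]
174 [[188.0, 480.0], [100.0, 198.0], [134.0, 157.0], [232.0, 469.0]]
178 [[183.0, 470.0], [98.0, 187.0], [139.0, 167.0], [234.0, 480.0]]
182 [[179.0, 460.0], [96.0, 177.0], [144.0, 178.0], [235.0, 490.0]]
186 [[174.0, 449.0], [95.0, 168.0], [149.0, 189.0], [236.0, 499.0]]
```

View pics/s6z.png

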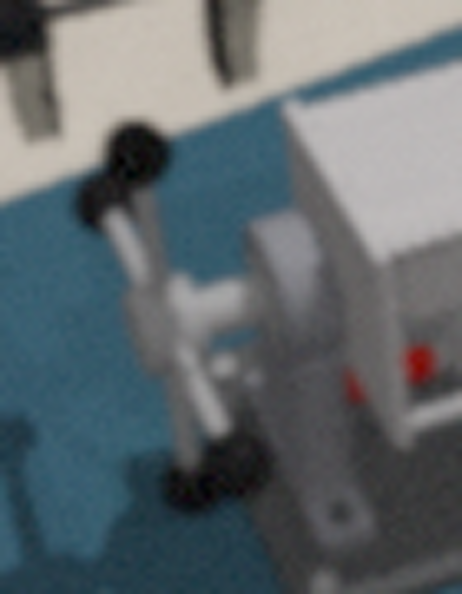

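Run:
```python
from h import *
o=ctrl.get_obs(); w=ctrl.snapshot('wrist'); t=ctrl.snapshot('top')
c=cam('wrist',o); ct=cam('top')
for th in (-7,0):
    b=np.radians(th); P=Rf@(hub+[.095*np.sin(b),0.001,.095*np.cos(b)])+c0
    u=proj(c,P)[0]; print(th,'wrist',u.round(),'top',proj(ct,P)[0].round(1)); cv2.circle(w,tuple(int(x) for x in u),4,(0,0,255) if th else (0,255,0),1)
cv2.imwrite('pics/w6.png',w); cv2.imwrite('pics/t6z.png',cv2.resize(t[150:260,310:400],None,fx=5,fy=5,interpolation=cv2.INTER_CUBIC))
```

```text
-7 wrist [283. 217.] top [356.7 208.4]
0 wrist [282. 235.] top [357.1 204.1]
```

View pics/w6.png

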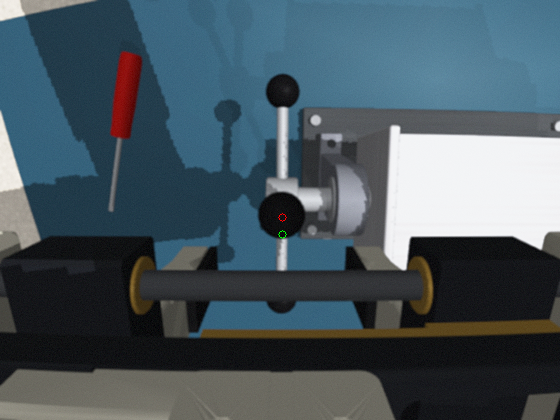

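View pics/t6z.png

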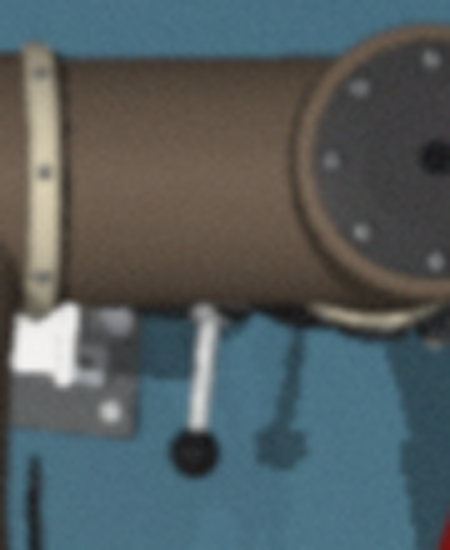

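Run:
```python
import numpy as np
from scipy.optimize import least_squares
pl=np.array([(19,4.65),(40,4.56),(60,3.05),(72,2.2),(-46,9.28),(-25,7.66),(0.5,6.52),(177,7.39),(203,8.9),(224,9.48)])
mi=np.array([(53,10.89),(31,10.56),(7,8.07),(-17,6.3),(-44,5.4),(-68,3.9),(200,5.19),(173,6.65)])
def mod(p,th,s): A,phi,f=p; return s*f - A*np.sin(phi+np.radians(th))
def res(p): return np.r_[mod(p,pl[:,0],1)-pl[:,1]*.095, mod(p,mi[:,0],-1)+mi[:,1]*.095]
r=least_squares(res,[.37,.2,.6],loss='soft_l1',f_scale=.05); print(r.x[0],np.degrees(r.x[1]),r.x[2])
print(r.fun.round(3)); J=np.linalg.inv(r.jac.T@r.jac)*np.mean(r.fun**2); print(np.degrees(np.sqrt(np.diag(J))[1]))
from h import *
h_=hub
for a in(-7.3,): 
    b=np.radians(a); go([(hub[0]+.095*np.sin(b),-.193,hub[2]+.095*np.cos(b))],.1593,82.9)
```

```text
0.3726570614205762 10.811797638150736 0.661993906203993
[ 0.035 -0.06   0.02   0.083 -0.005  0.026 -0.031  0.011  0.024  0.066
  0.038  0.093 -0.009 -0.023  0.055  0.022  0.022 -0.005]
2.4340742763071295
t 24.0667 now fix [-0.0014 -0.1926  0.2891] rpy [178.7    0.27  83.1 ] F [ 0.45  0.   -0.75] op 0.0655
(np.float64(-0.012871137817128297), -0.193, np.float64(0.22872997204605283)) ->cm [-0.08 -0.92  6.01]
twist 0.1995875455081091
```

Call:
carry_out(linear=[[0, -0.9, 2], [0, -0.9, 4], [0, -0.9, 6], [0, -0.9, 6], [0, -0.9, 6], [0, -0.9, 6], [0, -0.9, 6], [0, -0.9, 6], [0, -0.9, 6], [0, -0.9, 6], [0, -0.9, 6], [0, -0.9, 6]], twist=[0.2, 0.2, 0.2, 0.2, 0.2, 0.2, 0.2, 0.2, 0.2, 0.2, 0.2, 0.2], fingers=-1)

```text
clock: 25.07
tool_pos: [0.5064, -0.2016, 0.3889]
orientation: [178.6, 0.3, 82.9]
force: [0.4, 1.8, 3.3]
opening: 0.0284
```

Run:
```python
from h import *
arc(-45,4,y=-.193)
```

```text
t 25.07 g [-0.0077  0.0011  0.0952] R 0.0955 th -4.7 Ft 0.48 Fr 3.29 Fy 1.83 M [ 0.83 -0.07  0.  ] op 0.0284 yaw 82.92
[-0.0, -0.6, 0.1], [-0.0, -1.2, 0.2], [-0.0, -1.8, 0.4], [-0.0, -2.4, 0.6], [-0.0, -2.9, 0.8], [-0.0, -3.5, 1.0], [-0.0, -4.0, 1.3], [-0.0, -4.5, 1.6], [-0.0, -5.0, 2.0], [-0.0, -5.5, 2.4], [-0.0, -5.9, 2.8],
```

Call:
carry_out(linear=[[0, -0.6, 0.1], [0, -1.2, 0.2], [0, -1.8, 0.4], [0, -2.4, 0.6], [0, -2.9, 0.8], [0, -3.5, 1.0], [0, -4.0, 1.3], [0, -4.5, 1.6], [0, -5.0, 2.0], [0, -5.5, 2.4], [0, -5.9, 2.8]], twist=[0, 0, 0, 0, 0, 0, 0, 0, 0, 0, 0])

```text
clock: 25.98
tool_pos: [0.4497, -0.1944, 0.3619]
orientation: [178.3, 0.3, 83.0]
force: [0.9, 4.9, 13.0]
opening: 0.0283
```

Run:
```python
from h import *
arc(-60,4,y=-.193)
```

```text
t 25.98 g [-0.0639  0.0012  0.0682] R 0.0934 th -43.1 Ft 9.05 Fr 9.31 Fy 5.01 M [ 1.94 -0.1   0.01] op 0.0283 yaw 82.97
[-0.0, -0.5, 0.3], [-0.0, -0.9, 0.7], [-0.0, -1.2, 1.1], [-0.0, -1.5, 1.6], [-0.0, -1.8, 2.1],
```

Call:
carry_out(linear=[[0, -0.5, 0.3], [0, -0.9, 0.7], [0, -1.3, 1.1], [0, -1.6, 1.5], [0, -1.9, 1.9]], twist=[0, 0, 0, 0, 0])

```text
clock: 26.4
tool_pos: [0.4337, -0.1923, 0.3448]
orientation: [177.8, 0.3, 83.0]
force: [6.4, 1.1, 8.8]
opening: 0.0282
```

Run:
```python
from h import *
arc(-42,4,y=-.193)
```

```text
t 26.40 g [-0.0786  0.0013  0.0511] R 0.0937 th -57.0 Ft 10.81 Fr -0.43 Fy 1.84 M [ 0.96 -2.25  0.04] op 0.0282 yaw 83.05
[-0.0, 0.2, -0.6], [-0.0, 0.6, -1.1], [-0.0, 1.1, -1.5], [-0.0, 1.5, -2.0],
```

Call:
carry_out(linear=[[0, 0.3, -0.5], [0, 0.7, -0.9], [0, 1.1, -1.4], [0, 1.5, -1.8]], twist=[0, 0, 0, 0])

```text
clock: 26.73
tool_pos: [0.448, -0.1941, 0.3628]
orientation: [177.8, 0.3, 83.0]
force: [5.6, -3.7, -12.6]
opening: 0.028
```

Run:
```python
from h import *
arc(-25,4,y=-.193)
```

```text
t 26.73 g [-0.0644  0.0013  0.0692] R 0.0945 th -42.9 Ft -4.15 Fr -13.33 Fy -2.96 M [-0.96 -1.51 -0.01] op 0.0280 yaw 83.02
[-0.0, 0.4, -0.4], [-0.0, 0.9, -0.8], [-0.0, 1.4, -1.1], [-0.0, 1.9, -1.4], [-0.0, 2.4, -1.7],
```

Call:
carry_out(linear=[[0, 0.4, -0.3], [0, 0.9, -0.6], [0, 1.4, -0.9], [0, 1.9, -1.2], [0, 2.4, -1.5]], twist=[0, 0, 0, 0, 0])

```text
clock: 27.15
tool_pos: [0.4703, -0.197, 0.378]
orientation: [178.1, 0.3, 83.0]
force: [-2.1, -0.3, -7.6]
opening: 0.0282
```

Run:
```python
from h import *
arc(-7,3,y=-.193)
```

```text
t 27.15 g [-0.0426  0.0013  0.0843] R 0.0944 th -26.8 Ft -5.26 Fr -5.86 Fy -0.53 M [-0.49  1.04  0.02] op 0.0282 yaw 82.98
[-0.0, 0.4, -0.3], [-0.0, 0.8, -0.4], [-0.0, 1.3, -0.6], [-0.0, 1.7, -0.7], [-0.0, 2.2, -0.8], [-0.0, 2.6, -0.9], [-0.0, 3.1, -1.0],
```

Call:
carry_out(linear=[[0, 0.4, -0.2], [0, 0.8, -0.4], [0, 1.3, -0.5], [0, 1.7, -0.6], [0, 2.2, -0.7], [0, 2.6, -0.8], [0, 3.1, -0.9], [0, 3.1, -0.9], [0, 3.1, -0.9], [0, 3.1, -0.9], [0, 3.1, -0.9], [0, 3.1, -0.9]], twist=[0, 0, 0, 0, 0, 0, 0, 0, 0, 0, 0, 0])

```text
clock: 28.15
tool_pos: [0.5009, -0.2008, 0.3882]
orientation: [178.0, 0.3, 83.0]
force: [-1.3, -1.7, -5.0]
opening: 0.0282
```

Run:
```python
from h import *
st(); cv2.imwrite('pics/s7.png',ctrl.snapshot('scene')); cv2.imwrite('pics/t7.png',ctrl.snapshot('top'))
a=cv2.imread('pics/s7.png')[160:270,190:300]
cv2.imwrite('pics/s7z.png',cv2.resize(a,None,fx=5.4,fy=5.4,interpolation=cv2.INTER_CUBIC))
s=cam('scene')
for th in(160,164,168,172,176):
  print(th,[((proj(s,Rf@(hub+[.095*np.sin(b),0.001,.095*np.cos(b)])+c0)[0]-[190,160])*5.4).round().tolist() for b in np.radians(th+np.array([0,90,180,270]))])
```

```text
t 28.15 g [-0.0117  0.0012  0.0944] R 0.0952 th -7.1 Ft -1.72 Fr -4.87 Fy -1.85 M [-0.75  0.66 -0.03] op 0.0282 yaw 82.99
160 [[166.0, 524.0], [88.0, 304.0], [97.0, 215.0], [183.0, 456.0]]
164 [[163.0, 518.0], [86.0, 294.0], [100.0, 220.0], [185.0, 467.0]]
168 [[159.0, 512.0], [84.0, 284.0], [104.0, 226.0], [187.0, 477.0]]
172 [[156.0, 504.0], [82.0, 275.0], [108.0, 233.0], [189.0, 487.0]]
176 [[152.0, 497.0], [81.0, 266.0], [112.0, 241.0], [190.0, 496.0]]
```

View pics/s7z.png

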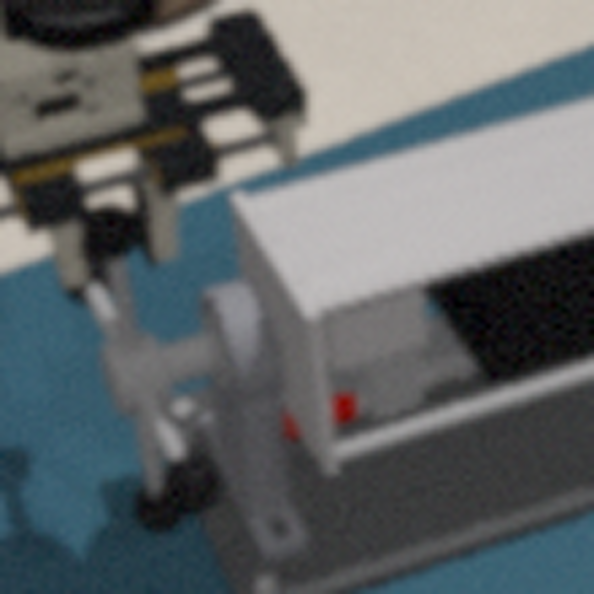

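Run:
```python
from h import *
st(); print(ctrl.close_job())
```

```text
t 28.25 g [-0.0117  0.0012  0.0945] R 0.0952 th -7.1 Ft -1.94 Fr -4.97 Fy -2.45 M [-0.91  0.58 -0.02] op 0.0285 yaw 82.98
the job is handed in; nothing more can be done
None
```

The clamp is shut and the fixture is turned so the unit's heavy side points straight down. The gripper is holding the handwheel still for you to set the index. I handed the job in at about 28 s of the 72 s allowed. It reports no verdict, so the checks below are my own.

- **Clamp:** I pressed the red handle to its stop, with 18–20 N of reaction held for over 0.3 s. In later pictures it still lay along the shaft after the cradle was turned over.
- **Finding the heavy side:** I turned the wheel both ways over most of a turn and compared the forces. The core's pull came out at about 0.37 N m, inside the stated range. The heavy side sits about 11° (± 2.4°) from the clamp side, so it points down at a cradle angle of about 169°. A later check measured in both directions near 134° gave about 173°.
- **Final position:** In the last scene picture the handwheel balls put the cradle at about 171°. That is within about 2° of both estimates, against the 17° allowed.
- **Final grip:** The fingers are closed on the handwheel's -z ball (28 mm opening), and the wheel was at rest when I handed in.
- **What disagreed:** During one sweep the ball slipped several millimetres in the pads, so the angle read from the hand was about 8° off the picture. I let go, re-centred with the cameras and gripped again. The tool also slowly tilted by about 2°, so a small offset remained between the hand reading and the picture; I trusted the picture.
- **Other things on the bench:** I kept the arm clear of the screwdriver, board, mouse and tray, but did not compare their positions before and after.

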